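# Put the ink rollers away on their rests

### The job

The printing is over and the four ink rollers must not be left lying on their rubber, or they go flat. Put each one on the plywood rest of its own width, one after another: axle ends down in the two notches, handle on its support, so that the rubber hangs clear. Set them down gently, without dropping them, and do not push away or knock over the two ink jars that stand among them.

Things in the scene. Friction and masses are not known exactly. Their poses are not given: they have to be found in the camera images.
- roller_40: Ink roller, 140 mm long: black rubber sleeve 40 mm wide, 36 thick, in a steel fork (54 over all). Origin: sleeve centre, on the axle, 18 mm above the bench. x: away from the handle; y: along the axle, 8 thick, ends at y=+-44. Wood handle on the x axis, x=-36 to -122: 25 thick at -46 to -70 (grip there, closing along y), 36 at -107. About 160 g, balance near x=-30. Lies level; either side up will do.
- roller_65: Ink roller, 140 mm long: black rubber sleeve 65 mm wide, 36 thick, in a steel fork (79 over all). Origin: sleeve centre, on the axle, 18 mm above the bench. x: away from the handle; y: along the axle, 8 thick, ends at y=+-56.5. Wood handle on the x axis, x=-36 to -122: 25 thick at -46 to -70 (grip there, closing along y), 36 at -107. About 185 g, balance near x=-30. Lies level; either side up will do.
- roller_90: Ink roller, 140 mm long: black rubber sleeve 90 mm wide, 36 thick, in a steel fork (104 over all). Origin: sleeve centre, on the axle, 18 mm above the bench. x: away from the handle; y: along the axle, 8 thick, ends at y=+-69. Wood handle on the x axis, x=-36 to -122: 25 thick at -46 to -70 (grip there, closing along y), 36 at -107. About 210 g, balance near x=-30. Lies level; either side up will do.
- roller_115: Ink roller, 140 mm long: black rubber sleeve 115 mm wide, 36 thick, in a steel fork (129 over all). Origin: sleeve centre, on the axle, 18 mm above the bench. x: away from the handle; y: along the axle, 8 thick, ends at y=+-81.5. Wood handle on the x axis, x=-36 to -122: 25 thick at -46 to -70 (grip there, closing along y), 36 at -107. About 235 g, balance near x=-30. Lies level; either side up will do.
- rest_40: Plywood rest, fixed, for the 40 mm roller. Origin on the bench, midway below two V notches (open upward, 30 mm wide at top) in 67 mm high cheeks, 68 mm clear between, at y=+-38. Seated: axle along y, centre 50 mm up; handle toward -x on a 32 mm high support at x=-107 (side horns to 48, 54 clear between). Elsewhere only a 12 mm foot. Side play 7 mm each way.
- rest_65: Plywood rest, fixed, for the 65 mm roller. Origin on the bench, midway below two V notches (open upward, 30 mm wide at top) in 67 mm high cheeks, 93 mm clear between, at y=+-50.5. Seated: axle along y, centre 50 mm up; handle toward -x on a 32 mm high support at x=-107 (side horns to 48, 54 clear between). Elsewhere only a 12 mm foot. Side play 7 mm each way.
- rest_90: Plywood rest, fixed, for the 90 mm roller. Origin on the bench, midway below two V notches (open upward, 30 mm wide at top) in 67 mm high cheeks, 118 mm clear between, at y=+-63. Seated: axle along y, centre 50 mm up; handle toward -x on a 32 mm high support at x=-107 (side horns to 48, 54 clear between). Elsewhere only a 12 mm foot. Side play 7 mm each way.
- rest_115: Plywood rest, fixed, for the 115 mm roller. Origin on the bench, midway below two V notches (open upward, 30 mm wide at top) in 67 mm high cheeks, 143 mm clear between, at y=+-75.5. Seated: axle along y, centre 50 mm up; handle toward -x on a 32 mm high support at x=-107 (side horns to 48, 54 clear between). Elsewhere only a 12 mm foot. Side play 7 mm each way.
- jar_large: Closed round ink jar, black lid and black ink, 55 mm across and 55 mm high, standing loose near the robot's edge of the bench. Origin: centre of its underside, z up. Not part of the job.
- jar_small: Closed round ink jar, black lid and yellow ink, 47 mm across and 42 mm high, standing loose near the robot's edge of the bench. Origin: centre of its underside, z up. Not part of the job.
Mind the look-alikes: they are no part of the job. Leave any green look-alike of the rest_40 alone.

How it is judged:
By the outcome, as a careful person would: the job done as asked, in the order asked, and still so for the second after the job is handed in, with the robot touching nothing.
It also fails if it takes over 106 s, if anything falls off the work surface, if the arm or the gripper's body presses on something with over 40 N, if the wrist force passes 120 N, or if a joint passes its speed limit or range.

### The arm

A 7-joint arm with a two-finger parallel gripper is mounted at the origin on a cart in front of the work surface, level with it; the furniture and walls round the work are solid. World frame = base frame: x ahead of the robot, y to its left, z up, the work surface at z = 0. Lengths are in m, angles in rad, forces in N, time in s.
With the tool pointing down it reaches from about 0.425 to 0.925 m from the base axis. Payload 6.8 kg.
Tool frame: the origin (TCP) lies on the centre line of the jaws, within the pads' length; the fingertips stand 11 mm ahead of it and the grasp point (between the pads) lies 8 mm behind it; z points along the fingers, y is the direction in which the jaws open and shut (so a half turn about z gives the same grasp; the last joint's range is limited). The gripper opens to 85 mm and grips with 20 to 120 N. Pads are 22 mm wide; open, the fingers measure 114 mm over their backs; the gripper's body (76 mm by 85 mm) begins 54 mm behind the grasp point. The pads swing forward as they close: fully open they stand 13 mm farther back than shut.
Start: joints at [1.091, 0.477, 0.022, 1.555, -0.011, 1.109, -0.083], TCP at [0.245, -0.629, 0.242] pointing down, gripper open.
Joint ranges: [-2.96, 2.96], [-0.34, 2.1], [-1.41, 1.46], [0.24, 2.44], [-1.37, 4.51], [0.17, 1.92], [-2.96, 2.96]. Speed limits (rad/s): [2.39, 2.39, 3.14, 3.14, 3.14, 3.14, 3.14].

### API

Orientations are given as a rotation vector (axis times angle).
In Python, from bench import r gives the robot as it stands.
- The arm moves only by the tool send_rows, never from a script. Its argument "deltas" is a list of rows, each a list of 7 numbers: the opening, from 0 (shut) to 1 (fully open), then the shift along the tool's x, y, z as a fraction of full scale, then the turn, a rotation vector about the tool's x, y, z as a fraction of full scale. In form: [[hand, x, y, z, ax, ay, az], ...]. A call has 1 to 20 rows; each row is the pose to reach, as a shift and turn from the pose commanded when the call began, along the tool's axes at that moment, turning the shorter way round; what a row does not reach only later rows make up. Full scale, the value 1, is 150 mm for a shift and 180 degrees for a turn. A row lasts 1/12 s, in which the tool goes at most 41.7 mm and 7.16 degrees, less where a joint would pass 70% of its speed; a pose out of reach is approached as far as the arm can. A call with a number of a shift or a turn outside -1 to 1 is refused whole. A call with a gripper value outside its range is refused whole. The fingers move at their own pace and stop on an object; "squeeze" is the grip in N (left out, the last holds). Time passes only in rows, so rows that repeat a pose let the fingers close. It gives the time, the measured TCP pose, the force and the opening at its end, in the units of the state.
- r.get_obs(): the state, without advancing time (a new reading comes with each control period).
- r.grab_frame(name): name is "side" or "top"; returns a dict with "pixels" (400x640x3 uint8, red, green, blue), "camera_matrix" (3x3 intrinsics, pixels), "rvec" (rotation vector, rad) and "tvec" (3), from world to camera coordinates, as OpenCV has them. Camera axes: x right, y down, z forward; pixel columns grow to the right and rows downward; lengths in m; the calibration is good to about 2 mm. A picture is of the moment at which its call begins. There is no depth.
- r.hand_in(): hands the job in, once; it reports no verdict.
The state is a dict: "clock": time; "joints": joint angles; "qvel": joint speeds; "tau": joint torques, N m; "tcp_pos": TCP position; "orientation": TCP orientation; "contact_force": force on the tool from outside, world axes, zero at the start; "moment": the same for the moment, N m; "grip_width": finger opening in m.
Only numpy, scipy, OpenCV 4.12 (cv2) and the standard library are available. Lean on these libraries where they do the work, as an engineer would, in place of code of your own. Each camera call takes 0.05 s, during which the arm holds its last target. There are 200 camera calls.

## Working session

There is one attempt and no reset: what is moved stays moved. The work goes in short steps, Python scripts to look and compute and a tool call to move; the robot and the scene stay as the last step left them, time stands still between calls to the robot, and variables do not carry over. Pictures are saved under pics/ and viewed, about 12 in all and at most 16, crops included, and the job is handed in when it is done.

Besides the shell and the picture viewer there is one more tool, called after "Emit:" in YAML: its name, and indented under it one key for each argument. send_rows: Moves the arm, as the interface text tells. Shift numbers are shares of 150 mm and turn numbers shares of 180 degrees, none past 1 either way. Its arguments: {"type":"object","properties":{"deltas":{"type":"array","items":{"type":"array","items":{"type":"number"}}},"squeeze":{"type":"number"}},"required":["deltas"]}

```bash
ls; mkdir -p pics
python3 - <<'E'
from bench import r
import cv2,numpy as np
print(r.get_obs())
for n in("top","side"):
    f=r.grab_frame(n);cv2.imwrite(f"pics/{n}0.png",f["pixels"][:,:,::-1]);print(n,f["camera_matrix"].tolist(),f["rvec"],f["tvec"])
    R=cv2.Rodrigues(np.array(f["rvec"]))[0];print(-R.T@np.array(f["tvec"]).ravel())
E
```

```text
pics
{'clock': 0.0, 'joints': array([ 1.09088749,  0.47780383,  0.02230593,  1.55644735, -0.0115331 ,
        1.10926832, -0.08310172]), 'qvel': array([-8.90775784e-05, -7.82089518e-05, -1.20579813e-03, -3.15952367e-04,
       -1.73262229e-04, -1.53014277e-03, -1.08472763e-03]), 'tau': array([ 5.22937826e-04, -5.96461916e+01,  1.60831857e+00, -2.81188613e+01,
        1.25499425e-02,  9.36389377e-03,  3.54763677e-05]), 'tcp_pos': array([ 0.24504041, -0.62834776,  0.24132425]), 'orientation': array([-3.08573083e+00, -5.80408389e-01,  6.58551952e-04]), 'contact_force': array([ 0.02472643, -0.35916128, -0.30207244]), 'moment': array([ 0.01675817, -0.01443937, -0.01888103]), 'grip_width': 0.08561863861334397}
top [[473.8879149398806, 0.0, 321.1685686700033], [0.0, 473.8879149398806, 198.76429716918136], [0.0, 0.0, 1.0]] [ 2.17276576 -2.20132079  0.10123812] [0.08383368 0.54915827 1.67459369]
[0.41575805 0.09968966 1.71174594]
side [[369.7361860232192, 0.0, 317.1299444077529], [0.0, 369.7361860232192, 199.4455641312662], [0.0, 0.0, 1.0]] [ 2.0408527   1.10152569 -0.51526885] [-0.36550816 -0.20568552  1.48895198]
[ 1.26669437 -0.39566961  0.79486582]
```

Run:
```python
import cv2
for n in("top","side"):
    a=cv2.imread(f"pics/{n}0.png");cv2.imwrite(f"pics/{n}0b.png",cv2.resize(a,(800,500),interpolation=cv2.INTER_CUBIC))
```

```text
(no output)
```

View pics/top0b.png

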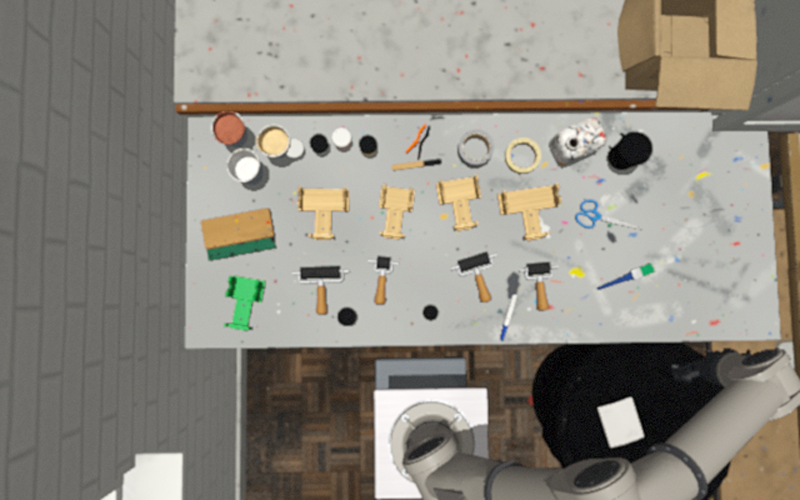

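View pics/side0b.png

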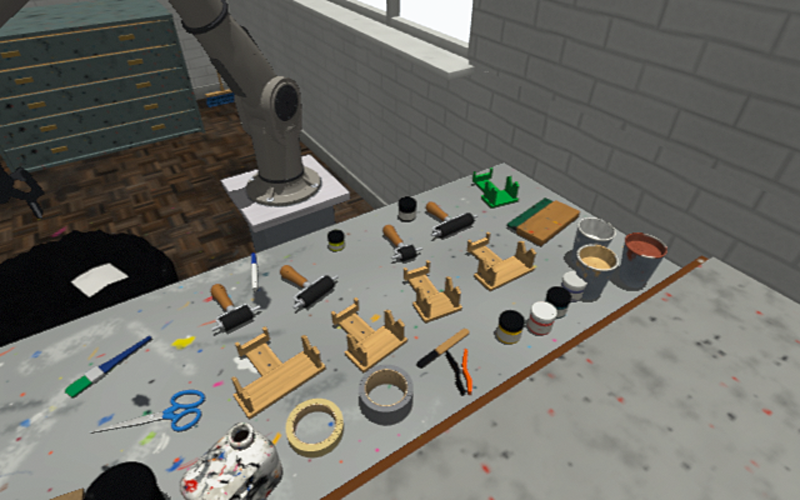

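Top (800×500 view): rollers have sleeves at (320,272), (383,263), (474,263) and (540,268). Plywood rests are at (323,205), (396,205), (460,200) and (530,205). The green look-alike is at (243,300) and the jars at (347,316) and (430,312). The brush at (510,300), the wooden brush at (238,233) and the dark lids are not rollers. Next I'll enlarge the crops to read pixels.

Run:
```python
import cv2
a=cv2.imread("pics/top0.png")
cv2.imwrite("pics/tA.png",cv2.resize(a[140:260,230:350],None,fx=6.5,fy=5,interpolation=cv2.INTER_CUBIC)) if 0 else None
cv2.imwrite("pics/tA.png",cv2.resize(a[140:260,230:345],None,fx=5,fy=5,interpolation=cv2.INTER_CUBIC))
cv2.imwrite("pics/tB.png",cv2.resize(a[140:260,340:455],None,fx=5,fy=5,interpolation=cv2.INTER_CUBIC))
b=cv2.imread("pics/side0.png")
cv2.imwrite("pics/sA.png",cv2.resize(b[150:340,160:440],None,fx=2.85,fy=2.85,interpolation=cv2.INTER_CUBIC))
```

```text
(no output)
```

View pics/tA.png

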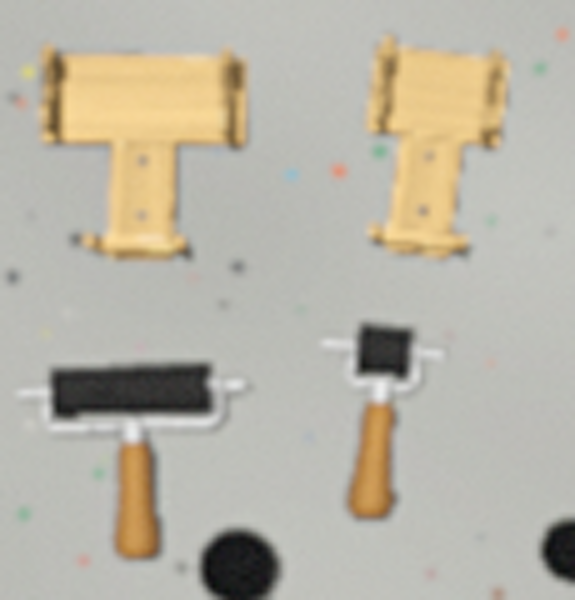

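View pics/tB.png

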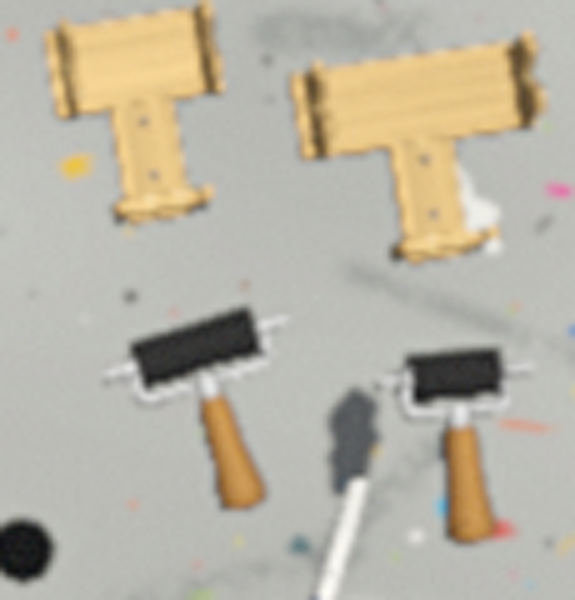

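View pics/sA.png

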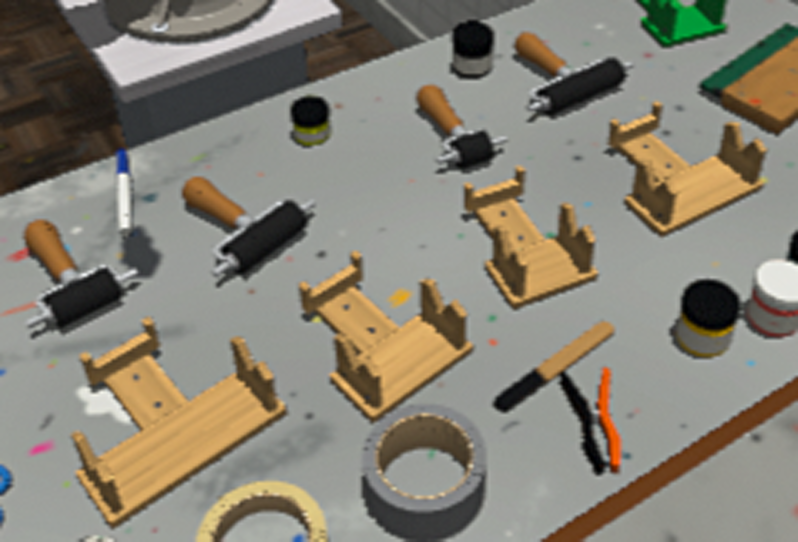

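Run:
```python
import cv2
b=cv2.imread("pics/side0.png")
cv2.imwrite("pics/sL.png",cv2.resize(b[235:335,185:330],None,fx=5.5,fy=5.5,interpolation=cv2.INTER_CUBIC))
cv2.imwrite("pics/sR.png",cv2.resize(b[183:263,320:433],None,fx=7,fy=7,interpolation=cv2.INTER_CUBIC))
```

```text
(no output)
```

View pics/sL.png

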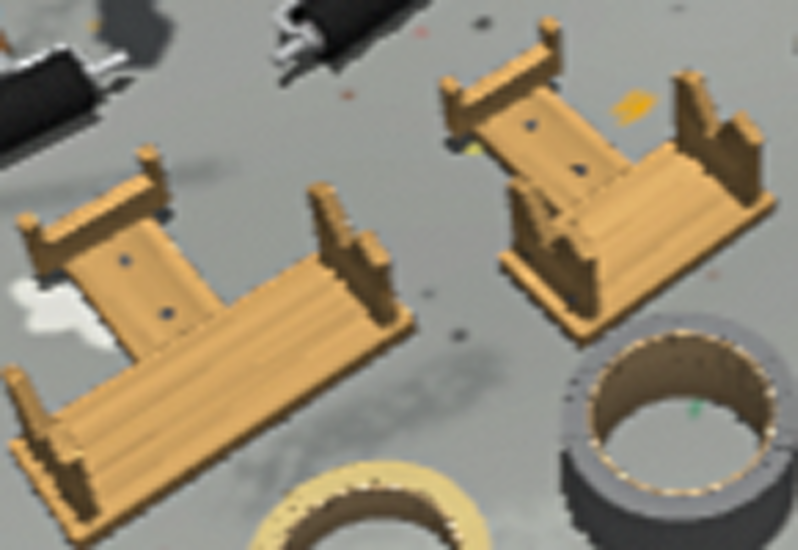

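View pics/sR.png

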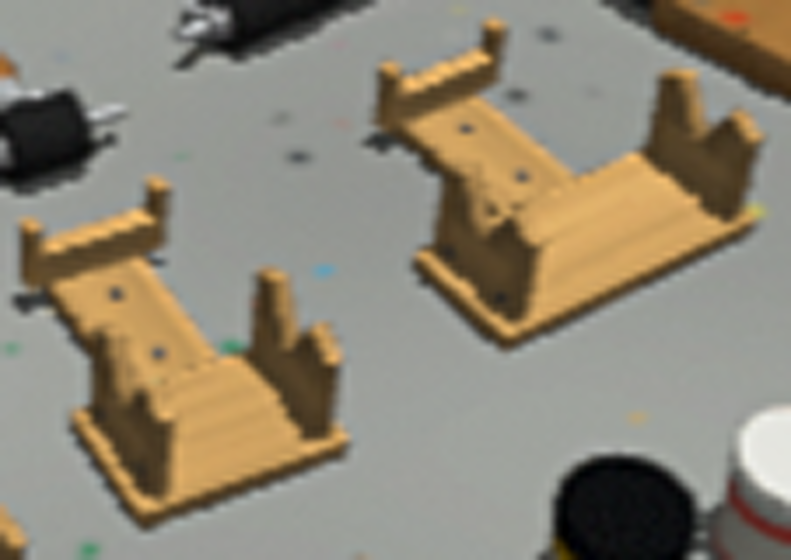

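```bash
cat > h.py <<'E'
import cv2,numpy as np
from scipy.optimize import least_squares
CAM={"top":([473.888,321.1686,198.7643],[2.17276576,-2.20132079,0.10123812],[0.08383368,0.54915827,1.67459369]),
"side":([369.7362,317.13,199.4456],[2.0408527,1.10152569,-0.51526885],[-0.36550816,-0.20568552,1.48895198])}
CR={"tA":("top",230,140,5),"tB":("top",340,140,5),"sA":("side",160,150,2.85),"sL":("side",185,235,5.5),"sR":("side",320,183,7)}
def proj(n,X):
    k,rv,t=CAM[n];K=np.array([[k[0],0,k[1]],[0,k[0],k[2]],[0,0,1.]])
    return cv2.projectPoints(np.atleast_2d(np.array(X,float)),np.array(rv),np.array(t),K,None)[0][:,0]
def full(c,uv):
    n,x,y,s=CR[c];uv=np.atleast_2d(np.array(uv,float));return n,(uv+.5)/s-.5+[x,y]
def crop(c,p):
    n,x,y,s=CR[c];return (p-[x,y]+.5)*s-.5
def onplane(c,uv,z):
    n,p=full(c,uv) if c in CR else (c,np.atleast_2d(np.array(uv,float)))
    k,rv,t=CAM[n];R=cv2.Rodrigues(np.array(rv))[0];C=-R.T@np.array(t)
    d=np.c_[(p-[k[1],k[2]])/k[0],np.ones(len(p))]@R
    return C+d*((np.atleast_1d(z)-C[2])/d[:,2])[:,None]
def tri(c1,u1,c2,u2):
    (n1,p1),(n2,p2)=full(c1,u1),full(c2,u2)
    f=lambda X:np.r_[proj(n1,X)[0]-p1[0],proj(n2,X)[0]-p2[0]]
    s=least_squares(f,[.5,0,.03]);return s.x,np.abs(s.fun).max()
def pose(o,P):
    x,y,a=o;P=np.array(P,float);c,s=np.cos(a),np.sin(a)
    return np.c_[x+c*P[:,0]-s*P[:,1],y+s*P[:,0]+c*P[:,1],P[:,2]]
E
cat > m.py <<'E'
from h import *
# order: left-back(=handle side,+y), left-front, right-back, right-front prongs; horns +y,-y  (image left in top = +y)
# side view: left = -y. 
S={115:("sL",[(320,187),(375,238),(13,372),(68,450),(148,150),(28,217)],"tB",[(315,152),(298,78),(543,110),(530,40),(398,254),(494,233)]),
65:("sL",[(686,76),(745,118),(515,183),(578,238),(550,22),(452,82)],"tB",[(66,112),(52,35),(220,90),(205,8),(117,212),(208,192)]),
40:("sR",[(270,272),(325,328),(105,330),(155,390),(158,182),(32,224)],"tA",[(376,128),(388,45),(492,142),(502,60),(375,233),(466,244)]),
90:("sR",[(680,72),(745,115),(457,172),(522,222),(494,25),(388,66)],"tA",[(47,138),(47,50),(240,140),(232,52),(88,241),(185,243)])}
Y={40:38,65:50.5,90:63,115:75.5}
for w,(cs,us,ct,ut) in S.items():
    print(w,"tri z mm:",[(round(tri(cs,u,ct,v)[0][2]*1e3),round(tri(cs,u,ct,v)[1],1)) for u,v in zip(us,ut)])
    def model(q):
        p,h=q[3],q[4];y=Y[w]/1e3
        return pose(q[:3],[(-p,y,.067),(p,y,.067),(-p,-y,.067),(p,-y,.067),(-.107,h,.048),(-.107,-h,.048)])
    for lab,ws,wt in(("side",1,0),("top",0,1),("both",1,.7)):
        f=lambda q:np.r_[ws*(proj("side",model(q))-full(cs,us)[1]).ravel(),wt*(proj("top",model(q))-full(ct,ut)[1]).ravel()]
        s=least_squares(f,[.65,0,0,.018,.03],loss="soft_l1")
        print("  ",lab,s.x.round(4),"rms px",np.sqrt(np.mean(f(s.x)**2)).round(2))
RS={115:("tA",[(18,394),(245,385),(132,390),(138,557),(134,440)]),40:("tA",[(322,344),(442,355),(385,351),(371,516),(379,403)]),
90:("tB",[(106,376),(288,320),(198,348),(243,505),(214,397)]),65:("tB",[(378,385),(532,367),(454,376),(473,540),(460,428)])}
A={40:.044,65:.0565,90:.069,115:.0815}
SS={115:[(532,110),(628,66),None,(522,43)],40:[(444,163),(503,144),None,(425,94)],90:[(219,274),(311,206),None,(190,185)],65:[(33,326),(134,273),None,(32,228)]}
for w,(c,u) in RS.items():
    f=lambda q:np.r_[(proj("top",pose(q[:3],[(0,A[w],.018),(0,-A[w],.018),(0,0,.018),(-.120,0,.018),(-.036,0,.018)]))-full(c,u)[1]).ravel()]
    s=least_squares(f,[.5,0,0],loss="soft_l1")
    g=lambda q:np.r_[(proj("side",pose(q[:3],[(0,A[w],.018),(0,-A[w],.018)]))-full("sA",[SS[w][1],SS[w][0]])[1]).ravel()]
    s2=least_squares(g,s.x)
    print("roller",w,s.x.round(4),np.abs(f(s.x)).max().round(2),"side:",s2.x.round(4),"tri z axle:",[ (tri(c,u[i],"sA",SS[w][1-i])[0]*1e3).round().tolist() for i in(0,1)])
for c,u,d in(("tA",(239,567),.055),("tB",(20,549),.042)): print("jar",onplane(c,u,d))
E
python3 m.py
```

```text
115 tri z mm: [(48, np.float64(0.5)), (58, np.float64(1.8)), (59, np.float64(0.9)), (60, np.float64(0.7)), (41, np.float64(0.4)), (49, np.float64(0.5))]
   side [ 0.692  -0.2907  0.1488  0.0225  0.0308] rms px 0.5
   top [ 0.6844 -0.2859  0.1733  0.026   0.0349] rms px 0.85
   both [ 0.6897 -0.29    0.149   0.023   0.0315] rms px 1.13
65 tri z mm: [(47, np.float64(0.5)), (60, np.float64(0.8)), (51, np.float64(1.3)), (63, np.float64(0.0)), (44, np.float64(0.2)), (49, np.float64(0.5))]
   side [ 0.7215 -0.0896  0.1376  0.0212  0.0305] rms px 0.32
   top [ 0.7118 -0.0856  0.1705  0.0286  0.0329] rms px 0.76
   both [ 0.7195 -0.0885  0.1458  0.022   0.0314] rms px 1.15
40 tri z mm: [(52, np.float64(1.1)), (70, np.float64(0.2)), (53, np.float64(1.7)), (70, np.float64(0.7)), (47, np.float64(0.5)), (48, np.float64(0.9))]
   side [ 0.6977  0.0903 -0.1456  0.0195  0.0308] rms px 0.26
   top [ 0.6904  0.0879 -0.1423  0.0295  0.0324] rms px 0.51
   both [ 0.6966  0.09   -0.1439  0.0213  0.0313] rms px 1.04
90 tri z mm: [(55, np.float64(2.1)), (72, np.float64(0.0)), (57, np.float64(2.5)), (70, np.float64(0.1)), (47, np.float64(0.1)), (50, np.float64(0.7))]
   side [ 0.6983  0.3011 -0.0329  0.0199  0.0313] rms px 0.27
   top [ 0.6919  0.2985 -0.0313  0.0311  0.0341] rms px 0.64
   both [ 0.6976  0.3003 -0.0353  0.022   0.0323] rms px 1.13
roller 115 [0.4865 0.3101 0.0304] 0.25 side: [0.4888 0.3114 0.061 ] tri z axle: [[484.0, 391.0, 16.0], [490.0, 232.0, 17.0]]
roller 40 [ 0.5121  0.1305 -0.0888] 0.53 side: [ 0.5196  0.1303 -0.0475] tri z axle: [[517.0, 174.0, 10.0], [510.0, 92.0, 15.0]]
roller 90 [ 0.5108 -0.1303  0.2728] 0.72 side: [ 0.5144 -0.1265  0.3255] tri z axle: [[492.0, -64.0, 14.0], [532.0, -191.0, 18.0]]
roller 65 [ 0.488  -0.3145  0.088 ] 0.61 side: [ 0.4921 -0.3113  0.1449] tri z axle: [[483.0, -259.0, 15.0], [495.0, -366.0, 16.0]]
jar [[0.36056401 0.23162881 0.055     ]]
jar [[0.3694385  0.00068246 0.042     ]]
```

Readings are consistent: axle lengths and rest widths match the names, and triangulated horns (about 48 mm) and axles (about 16 mm) match the text. Pairings:

| Width | Roller | Rest |
|---|---|---|
| 40 | tA (385,351) | tA right |
| 65 | tB (454,376) | tB left |
| 90 | tB (198,348) | tA left |
| 115 | tA (132,390) | tB right |

Roller 40 comes first, so I'm moving there.

Emit:
send_rows:
  deltas:
    - [0.6, 0.3, -0.17, 0, 0, 0, 0.03]
    - [0.6, 0.6, -0.33, 0, 0, 0, 0.06]
    - [0.6, 0.91, -0.5, 0, 0, 0, 0.09]
    - [0.6, 0.91, -0.5, 0, 0, 0, 0.118]
    - [0.6, 0.91, -0.5, 0, 0, 0, 0.118]
    - [0.6, 0.91, -0.5, 0, 0, 0, 0.118]
    - [0.6, 0.91, -0.5, 0, 0, 0, 0.118]
  squeeze: 60

```text
clock: 0.68
tcp_pos: [0.3445, -0.5099, 0.2422]
orientation: [3.141, 0.003, -0.001]
contact_force: [-0.7, 0.2, 0.0]
grip_width: 0.0511
```

Emit:
send_rows:
  deltas:
    - [0.6, 0.2, -0.25, 0, 0, 0, 0]
    - [0.6, 0.4, -0.5, 0, 0, 0, 0]
    - [0.6, 0.6, -0.75, 0, 0, 0, 0]
    - [0.6, 0.76, -1, 0, 0, 0, 0]
    - [0.6, 0.76, -1, 0, 0, 0, 0]
    - [0.6, 0.76, -1, 0, 0, 0, 0]

```text
clock: 1.18
tcp_pos: [0.4622, -0.3551, 0.2422]
orientation: [-3.139, -0.012, -0.002]
contact_force: [0.1, -0.1, -0.4]
grip_width: 0.0515
```

Emit:
send_rows:
  deltas:
    - [0.6, 0, -0.25, 0, 0, 0, 0]
    - [0.6, 0, -0.5, 0, 0, 0, 0]
    - [0.6, 0, -0.75, 0, 0, 0, 0]
    - [0.6, 0, -1, 0, 0, 0, 0]

```text
clock: 1.52
tcp_pos: [0.4577, -0.2104, 0.2422]
orientation: [3.141, -0.005, -0.001]
contact_force: [1.3, 0.4, 1.3]
grip_width: 0.0514
```

Emit:
send_rows:
  deltas:
    - [0.6, 0, -0.25, 0, 0, 0, 0]
    - [0.6, 0, -0.5, 0, 0, 0, 0]
    - [0.6, 0, -0.75, 0, 0, 0, 0]
    - [0.6, 0, -1, 0, 0, 0, 0]

```text
clock: 1.85
tcp_pos: [0.4584, -0.0602, 0.2424]
orientation: [3.141, -0.004, 0.001]
contact_force: [0.6, -0.4, -0.1]
grip_width: 0.0517
```

Emit:
send_rows:
  deltas:
    - [0.6, 0, -0.25, 0, 0, 0, 0]
    - [0.6, 0, -0.5, 0, 0, 0, 0]
    - [0.6, 0, -0.75, 0, 0, 0, 0]
    - [0.6, 0, -1, 0, 0, 0, 0]
    - [0.6, 0, -1, 0, 0, 0, 0]
    - [0.6, 0, -1, 0, 0, 0, 0]

```text
clock: 2.35
tcp_pos: [0.4591, 0.0909, 0.2423]
orientation: [-3.141, -0.004, -0.0]
contact_force: [0.0, -0.8, -0.4]
grip_width: 0.0512
```

Emit:
send_rows:
  deltas:
    - [0.6, -0.01, -0.15, 0.2, 0, 0, 0.025]
    - [0.6, -0.03, -0.27, 0.45, 0, 0, 0.025]
    - [0.6, -0.03, -0.27, 0.7, 0, 0, 0.025]
    - [0.6, -0.03, -0.27, 0.95, 0, 0, 0.025]
    - [0.6, -0.03, -0.27, 0.95, 0, 0, 0.025]
    - [0.6, -0.03, -0.27, 0.95, 0, 0, 0.025]
    - [0.6, -0.03, -0.27, 0.95, 0, 0, 0.025]

```text
clock: 2.93
tcp_pos: [0.4555, 0.1299, 0.1013]
orientation: [3.139, -0.126, 0.003]
contact_force: [0.7, -0.1, 1.0]
grip_width: 0.0514
```

Emit:
send_rows:
  deltas:
    - [0.6, -0.01, -0.04, 0.1, 0, 0, 0]
    - [0.6, -0.01, -0.04, 0.25, 0, 0, 0]
    - [0.6, -0.01, -0.04, 0.4, 0, 0, 0]
    - [0.6, -0.01, -0.04, 0.5, 0, 0, 0]
    - [0.6, -0.01, -0.04, 0.55, 0, 0, 0]
    - [0.6, -0.01, -0.04, 0.57, 0, 0, 0]
    - [0.6, -0.01, -0.04, 0.57, 0, 0, 0]

```text
clock: 3.52
tcp_pos: [0.4543, 0.1372, 0.0155]
orientation: [-3.139, 0.123, -0.003]
contact_force: [0.0, 0.8, 0.0]
grip_width: 0.0511
```

Run:
```python
from bench import r
import cv2,numpy as np
print(r.get_obs()["tcp_pos"],r.get_obs()["contact_force"])
a=r.grab_frame("side")["pixels"][:,:,::-1];b=r.grab_frame("top")["pixels"][:,:,::-1]
A=cv2.resize(a[140:240,270:380],None,fx=5,fy=5,interpolation=cv2.INTER_CUBIC)[:,:450]
B=cv2.resize(b[190:270,270:340],None,fx=5,fy=5,interpolation=cv2.INTER_CUBIC)
B=cv2.copyMakeBorder(B,0,100,0,0,cv2.BORDER_CONSTANT)
cv2.imwrite("pics/g40.png",np.hstack([A,B]))
```

```text
[0.45426028 0.13723721 0.01549262] [0.02948595 0.81462639 0.00478611]
```

View pics/g40.png

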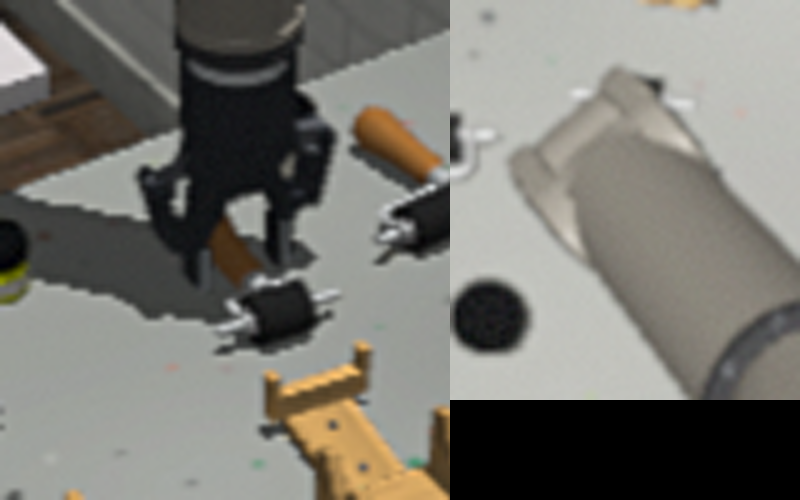

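Left crop shows the fingers straddling the handle neck at (225,245), and the sleeve at (285,310) is clear. Closing and lifting.

Emit:
send_rows:
  deltas:
    - [0, 0, 0, 0, 0, 0, 0]
    - [0, 0, 0, 0, 0, 0, 0]
    - [0, 0, 0, 0, 0, 0, 0]
    - [0, 0, 0, 0, 0, 0, 0]
    - [0, 0, 0, 0, 0, 0, 0]
    - [0, 0, 0, 0, 0, 0, 0]
    - [0, 0, 0, -0.03, 0, 0, 0]
    - [0, 0, 0, -0.1, 0, 0, 0]
    - [0, 0, 0, -0.22, 0, 0, 0]
    - [0, 0, 0, -0.36, 0, 0, 0]
    - [0, 0, 0, -0.5, 0, 0, 0]
    - [0, 0, 0, -0.62, 0, 0, 0]
    - [0, 0, 0, -0.67, 0, 0, 0]
    - [0, 0, 0, -0.67, 0, 0, 0]

```text
clock: 4.78
tcp_pos: [0.454, 0.1376, 0.1168]
orientation: [-3.138, 0.122, -0.006]
contact_force: [-0.1, 0.3, -1.6]
grip_width: 0.0227
```

```bash
cat > look.py <<'E'
import sys,cv2,numpy as np
from bench import r
from h import *
# usage: look.py name cx cy cz  -> side crop (and pose)
def shot(name,n,box,s):
    x,y,w,h=box;a=r.grab_frame(n)["pixels"][:,:,::-1]
    cv2.imwrite(f"pics/{name}.png",cv2.resize(a[y:y+h,x:x+w],None,fx=s,fy=s,interpolation=cv2.INTER_CUBIC))
def head():
    o=r.get_obs();rv=np.array(o["orientation"]);R=cv2.Rodrigues(rv)[0]
    return o["tcp_pos"].round(4),np.arctan2(R[1,0],R[0,0]).round(4),np.degrees(np.arccos(-R[2,2])).round(2),o["contact_force"].round(1),o["grip_width"].round(4),o["clock"]
E
python3 - <<'E'
from look import *
print(head())
shot("l40","side",(270,140,140,100),5.5)
E
```

```text
Traceback (most recent call last):
  File "look.py", line 10, in head
    return o["tcp_pos"].round(4),np.arctan2(R[1,0],R[0,0]).round(4),np.degrees(np.arccos(-R[2,2])).round(2),o["contact_force"].round(1),o["grip_width"].round(4),o["clock"]
                                                                                                                                        ^^^^^^^^^^^^^^^^^^^^^
AttributeError: 'float' object has no attribute 'round'
```

Emit:
send_rows:
  deltas:
    - [0, 0.05, 0.01, 0, 0, 0, 0]
    - [0, 0.15, 0.02, 0, 0, 0, 0]
    - [0, 0.28, 0.04, 0, 0, 0, 0]
    - [0, 0.42, 0.05, 0, 0, 0, 0]
    - [0, 0.55, 0.07, 0, 0, 0, 0]
    - [0, 0.68, 0.08, 0, 0, 0, 0]

```text
clock: 5.28
tcp_pos: [0.5541, 0.1163, 0.113]
orientation: [3.138, -0.122, -0.004]
contact_force: [0.5, 0.2, -2.0]
grip_width: 0.0228
```

Emit:
send_rows:
  deltas:
    - [0, 0.13, 0.02, 0, 0, 0, 0.005]
    - [0, 0.26, 0.04, 0, 0, 0, 0.01]
    - [0, 0.38, 0.06, 0, 0, 0, 0.015]
    - [0, 0.48, 0.07, 0, 0, 0, 0.02]
    - [0, 0.54, 0.08, 0, 0, 0, 0.021]
    - [0, 0.56, 0.08, 0, 0, 0, 0.021]
    - [0, 0.56, 0.08, 0, 0, 0, 0.021]
    - [0, 0.56, 0.08, 0, 0, 0, 0.021]

```text
clock: 5.95
tcp_pos: [0.6355, 0.0992, 0.114]
orientation: [3.133, -0.224, -0.003]
contact_force: [0.5, 1.1, -2.0]
grip_width: 0.0228
```

```bash
sed -i 's/o\["grip_width"\].round(4)/o["grip_width"]/' look.py
python3 - <<'E'
from look import *
print(head())
shot("p40","side",(300,170,110,90),7)
E
```

```text
(array([0.6355, 0.0992, 0.114 ]), np.float64(-0.1426), np.float64(0.11), array([ 0.5,  1.1, -2. ]), 0.022755035895402183, 5.95)
```

View pics/p40.png

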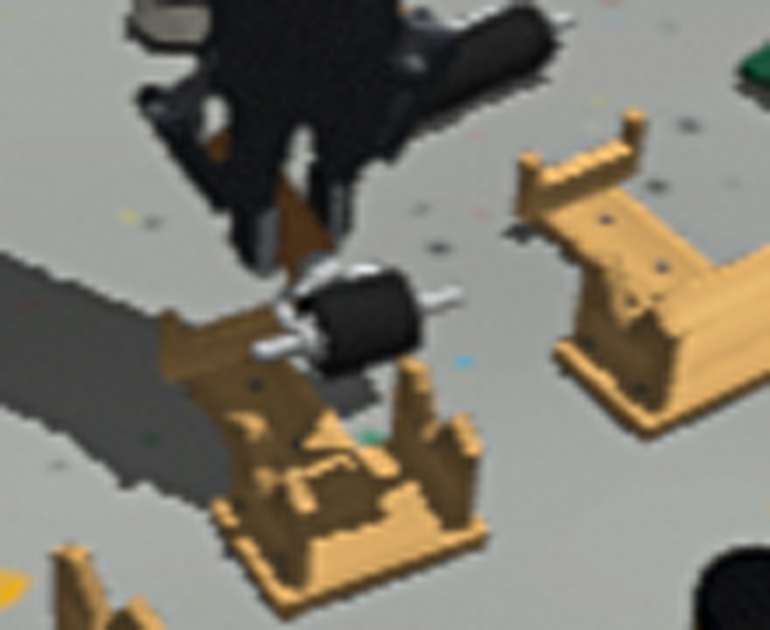

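Run:
```python
from h import *
CR["p"]=("side",300,170,7)
for z in(.1165,.110):
    P=onplane("p",[(258,351),(460,298)],z);print(P.round(4).tolist(),P.mean(0).round(4),np.linalg.norm(P[0]-P[1]),np.arctan2(-(P[1]-P[0])[0],(P[1]-P[0])[1]))
t=np.array([.6355,.0992]);h=-.1426
print("expected",t+.058*np.array([np.cos(h),np.sin(h)]))
```

```text
[[0.6857, 0.0488, 0.1165], [0.7044, 0.1331, 0.1165]] [0.6951 0.091  0.1165] 0.08633965481694424 -0.21839908148786397
[[0.6801, 0.0531, 0.11], [0.699, 0.1382, 0.11]] [0.6896 0.0956 0.11  ] 0.08716694848892648 -0.21839908148786424
expected [0.69291129 0.0909572 ]
```

Emit:
send_rows:
  deltas:
    - [0, 0.02, 0.005, 0.05, 0, 0, 0]
    - [0, 0.02, 0.005, 0.13, 0, 0, 0]
    - [0, 0.02, 0.005, 0.22, 0, 0, 0]
    - [0, 0.02, 0.005, 0.3, 0, 0, 0]
    - [0, 0.02, 0.005, 0.36, 0, 0, 0]
    - [0, 0.02, 0.005, 0.4, 0, 0, 0]
    - [0, 0.02, 0.005, 0.42, 0, 0, 0]
    - [0, 0.02, 0.005, 0.42, 0, 0, 0]
    - [0, 0.02, 0.005, 0.42, 0, 0, 0]

```text
clock: 6.75
tcp_pos: [0.6396, 0.0979, 0.0519]
orientation: [-3.133, 0.225, -0.0]
contact_force: [-0.0, -0.7, -0.3]
grip_width: 0.0229
```

Run:
```python
from look import *
print(head())
```

```text
(array([0.6396, 0.0979, 0.0519]), np.float64(-0.1434), np.float64(0.02), array([-0. , -0.7, -0.3]), 0.022852808355418603, 6.75)
```

Emit:
send_rows:
  deltas:
    - [0, 0, 0, 0.007, 0, 0, 0]
    - [0, 0, 0, 0.014, 0, 0, 0]
    - [0, 0, 0, 0.014, 0, 0, 0]
    - [0, 0, 0, 0.014, 0, 0, 0]

```text
clock: 7.08
tcp_pos: [0.6395, 0.098, 0.0501]
orientation: [-3.133, 0.225, -0.001]
contact_force: [-1.5, 0.3, -0.4]
grip_width: 0.0231
```

Emit:
send_rows:
  deltas:
    - [0, 0, 0, 0.007, 0, 0, 0]
    - [0, 0, 0, 0.014, 0, 0, 0]
    - [0, 0, 0, 0.014, 0, 0, 0]
    - [0, 0, 0, 0.014, 0, 0, 0]

```text
clock: 7.42
tcp_pos: [0.6394, 0.098, 0.0482]
orientation: [-3.133, 0.225, -0.0]
contact_force: [-4.1, 0.2, 5.0]
grip_width: 0.0229
```

Emit:
send_rows:
  deltas:
    - [0.15, 0, 0, 0, 0, 0, 0]
    - [0.25, 0, 0, 0, 0, 0, 0]
    - [0.35, 0, 0, 0, 0, 0, 0]
    - [0.5, 0, 0, 0, 0, 0, 0]
    - [0.6, 0, 0, 0, 0, 0, 0]
    - [0.6, 0, 0, 0, 0, 0, 0]
    - [0.6, 0, 0, -0.1, 0, 0, 0]
    - [0.6, 0, 0, -0.25, 0, 0, 0]
    - [0.6, 0, 0, -0.45, 0, 0, 0]
    - [0.6, 0, 0, -0.7, 0, 0, 0]
    - [0.6, 0, 0, -0.95, 0, 0, 0]
    - [0.6, 0, 0, -0.95, 0, 0, 0]
    - [0.6, 0, 0, -0.95, 0, 0, 0]

```text
clock: 8.5
tcp_pos: [0.6412, 0.0981, 0.1931]
orientation: [-3.132, 0.226, -0.009]
contact_force: [-0.2, 0.6, -0.4]
grip_width: 0.0511
```

Run:
```python
from look import *
print(head())
shot("d40","side",(300,170,110,90),7)
```

```text
(array([0.6412, 0.0981, 0.1931]), np.float64(-0.1438), np.float64(0.34), array([-0.2,  0.6, -0.4]), 0.05109635683213828, 8.5)
```

View pics/d40.png

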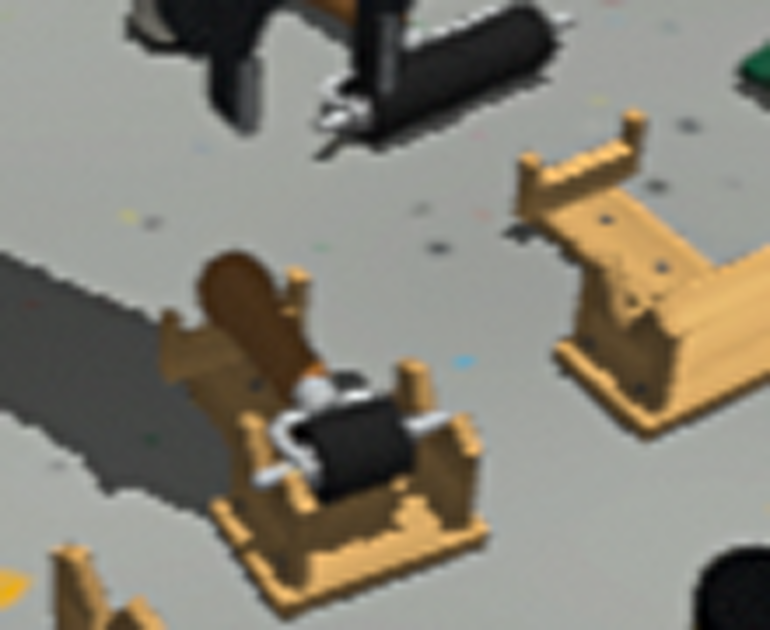

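Roller 40 is seated: the axle sits in both notches at (265,475) and (430,425), and the handle is between the horns. Next is roller 65.

Emit:
send_rows:
  deltas:
    - [0.6, -0.08, 0.23, 0, 0, 0, -0.02]
    - [0.6, -0.17, 0.46, 0, 0, 0, -0.04]
    - [0.6, -0.26, 0.7, 0, 0, 0, -0.06]
    - [0.6, -0.34, 0.92, 0, 0, 0, -0.076]
    - [0.6, -0.34, 0.92, 0, 0, 0, -0.076]
    - [0.6, -0.34, 0.92, 0, 0, 0, -0.076]

```text
clock: 9.05
tcp_pos: [0.5673, -0.0346, 0.1884]
orientation: [3.138, 0.142, -0.006]
contact_force: [-0.1, 0.9, 0.1]
grip_width: 0.0512
```

Emit:
send_rows:
  deltas:
    - [0.6, -0.12, 0.2, 0, 0, 0, 0]
    - [0.6, -0.25, 0.42, 0, 0, 0, 0]
    - [0.6, -0.39, 0.64, 0, 0, 0, 0]
    - [0.6, -0.56, 0.91, 0, 0, 0, 0]

```text
clock: 9.38
tcp_pos: [0.5012, -0.1689, 0.1891]
orientation: [-3.136, -0.155, 0.001]
contact_force: [0.4, -0.9, 0.5]
grip_width: 0.0513
```

Emit:
send_rows:
  deltas:
    - [0.6, -0.12, 0.2, 0, 0, 0, 0]
    - [0.6, -0.25, 0.42, 0.1, 0, 0, 0]
    - [0.6, -0.39, 0.64, 0.3, 0, 0, 0]
    - [0.6, -0.56, 0.91, 0.5, 0, 0, 0]
    - [0.6, -0.56, 0.91, 0.62, 0, 0, 0]
    - [0.6, -0.56, 0.91, 0.62, 0, 0, 0]
    - [0.6, -0.56, 0.91, 0.62, 0, 0, 0]

```text
clock: 9.97
tcp_pos: [0.4296, -0.3127, 0.0947]
orientation: [-3.135, -0.148, 0.006]
contact_force: [0.3, 0.8, 0.4]
grip_width: 0.0516
```

```bash
cat >> look.py <<'E'
def to(x,y,z,h):
    p,hd=head()[:2];d=np.array([x,y,z])-p;c,s=np.cos(hd),np.sin(hd)
    print("now",p,hd,"force",head()[3],"-> fractions x,y,z,az:",(np.array([c*d[0]+s*d[1],s*d[0]-c*d[1],-d[2]])/.15).round(3),round(-(h-hd)/np.pi,4))
E
python3 -c "
from look import *
to(.430,-.3196,.0155,.095)"
```

```text
now [ 0.4296 -0.3127  0.0947] 0.0942 force [0.3 0.8 0.4] -> fractions x,y,z,az: [-0.002  0.046  0.528] -0.0003
```

Emit:
send_rows:
  deltas:
    - [0.6, 0, 0.046, 0.05, 0, 0, 0]
    - [0.6, 0, 0.046, 0.18, 0, 0, 0]
    - [0.6, 0, 0.046, 0.33, 0, 0, 0]
    - [0.6, 0, 0.046, 0.45, 0, 0, 0]
    - [0.6, 0, 0.046, 0.5, 0, 0, 0]
    - [0.6, 0, 0.046, 0.525, 0, 0, 0]
    - [0.6, 0, 0.046, 0.525, 0, 0, 0]
    - [0.6, 0, 0.046, 0.525, 0, 0, 0]

```text
clock: 10.63
tcp_pos: [0.4326, -0.3205, 0.0193]
orientation: [3.137, 0.151, 0.003]
contact_force: [-0.1, -0.1, -0.3]
grip_width: 0.0511
```

Emit:
send_rows:
  deltas:
    - [0, 0, 0, 0, 0, 0, 0]
    - [0, 0, 0, 0, 0, 0, 0]
    - [0, 0, 0, 0, 0, 0, 0]
    - [0, 0, 0, 0, 0, 0, 0]
    - [0, 0, 0, 0, 0, 0, 0]
    - [0, 0, 0, 0, 0, 0, 0]

```text
clock: 11.13
tcp_pos: [0.4321, -0.321, 0.0195]
orientation: [3.137, 0.15, 0.002]
contact_force: [-1.1, 1.2, 6.6]
grip_width: 0.0226
```

Emit:
send_rows:
  deltas:
    - [0, 0, 0, -0.03, 0, 0, 0]
    - [0, 0, 0, -0.1, 0, 0, 0]
    - [0, 0, 0, -0.22, 0, 0, 0]
    - [0, 0, 0, -0.36, 0, 0, 0]
    - [0, 0, 0, -0.5, 0, 0, 0]
    - [0, 0, 0, -0.62, 0, 0, 0]
    - [0, 0, 0, -0.7, 0, 0, 0]
    - [0, 0, 0, -0.7, 0, 0, 0]

```text
clock: 11.8
tcp_pos: [0.4327, -0.3216, 0.1264]
orientation: [3.135, 0.149, 0.006]
contact_force: [0.3, 0.1, -2.0]
grip_width: 0.023
```

```bash
python3 -c "
from look import *
import math
# rest65 (.7205,-.089,.14)
h=.14;to(.7205-.059*math.cos(h),-.089-.059*math.sin(h),.125,h)"
```

```text
now [ 0.4327 -0.3216  0.1264] 0.095 force [ 0.3  0.1 -2. ] -> fractions x,y,z,az: [ 1.664 -1.344  0.009] -0.0143
```

Emit:
send_rows:
  deltas:
    - [0, 0.04, -0.03, 0, 0, 0, 0]
    - [0, 0.12, -0.1, 0, 0, 0, 0]
    - [0, 0.24, -0.19, 0, 0, 0, 0]
    - [0, 0.36, -0.29, 0, 0, 0, 0]
    - [0, 0.48, -0.39, 0, 0, 0, 0]
    - [0, 0.6, -0.48, 0, 0, 0, 0]
    - [0, 0.72, -0.58, 0, 0, 0, 0]
    - [0, 0.84, -0.68, 0, 0, 0, 0]

```text
clock: 12.47
tcp_pos: [0.5471, -0.2052, 0.1216]
orientation: [-3.137, -0.15, 0.004]
contact_force: [0.8, 0.1, -1.5]
grip_width: 0.0225
```

Emit:
send_rows:
  deltas:
    - [0, 0.12, -0.1, 0, 0, 0, -0.004]
    - [0, 0.24, -0.19, 0, 0, 0, -0.008]
    - [0, 0.36, -0.29, 0, 0, 0, -0.012]
    - [0, 0.48, -0.39, 0, 0, 0, -0.014]
    - [0, 0.6, -0.48, 0, 0, 0, -0.014]
    - [0, 0.72, -0.58, 0, 0, 0, -0.014]
    - [0, 0.79, -0.64, 0, 0, 0, -0.014]
    - [0, 0.82, -0.66, 0, 0, 0, -0.014]
    - [0, 0.82, -0.66, 0, 0, 0, -0.014]
    - [0, 0.82, -0.66, 0, 0, 0, -0.014]

```text
clock: 13.3
tcp_pos: [0.6591, -0.0978, 0.1225]
orientation: [3.133, 0.218, -0.003]
contact_force: [0.3, -0.0, -1.7]
grip_width: 0.0223
```

```bash
python3 -c "
from look import *
import math
shot('p65','side',(255,210,100,90),7)
h=.14;to(.7205-.059*math.cos(h),-.089-.059*math.sin(h),.0515,h)"
```

```text
now [ 0.6589 -0.0985  0.1227] 0.1376 force [ 0.  -0.6 -2.6] -> fractions x,y,z,az: [ 0.022 -0.005  0.475] -0.0008
```

View pics/p65.png

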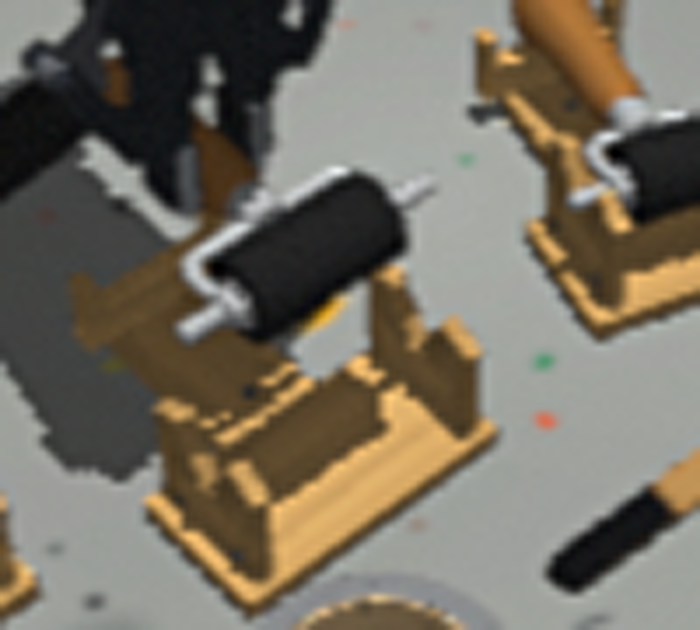

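Axle ends at (182,331) and (433,183), prong tips at (173,407), (243,468), (388,272) and (462,325).

Run:
```python
from h import *
CR["p"]=("side",255,210,7)
z=.1227-.0015
P=onplane("p",[(182,331),(433,183)],z);print(P.round(4).tolist(),P.mean(0).round(4),np.linalg.norm(P[0]-P[1]),np.arctan2(-(P[1]-P[0])[0],(P[1]-P[0])[1]))
t=np.array([.6589,-.0985]);h=.1376
print("expected",t+.0575*np.array([np.cos(h),np.sin(h)]))
print(onplane("p",[(173,407),(243,468),(388,272),(462,325)],.067).mean(0))
```

```text
[[0.7226, -0.1425, 0.1212], [0.7104, -0.0317, 0.1212]] [ 0.7165 -0.0871  0.1212] 0.11148773836290841 0.1092155596301491
expected [ 0.71585651 -0.09061294]
[ 0.72096682 -0.08841061  0.067     ]
```

Emit:
send_rows:
  deltas:
    - [0, 0.025, 0, 0.05, 0, 0, 0]
    - [0, 0.025, 0, 0.13, 0, 0, 0]
    - [0, 0.025, 0, 0.22, 0, 0, 0]
    - [0, 0.025, 0, 0.3, 0, 0, 0]
    - [0, 0.025, 0, 0.37, 0, 0, 0]
    - [0, 0.025, 0, 0.42, 0, 0, 0]
    - [0, 0.025, 0, 0.44, 0, 0, 0]
    - [0, 0.025, 0, 0.44, 0, 0, 0]
    - [0, 0.025, 0, 0.44, 0, 0, 0]

```text
clock: 14.1
tcp_pos: [0.6641, -0.0962, 0.0574]
orientation: [-3.134, -0.219, -0.0]
contact_force: [-0.1, 0.9, -1.7]
grip_width: 0.0226
```

Emit:
send_rows:
  deltas:
    - [0, 0, 0, 0.007, 0, 0, 0]
    - [0, 0, 0, 0.014, 0, 0, 0]
    - [0, 0, 0, 0.014, 0, 0, 0]
    - [0, 0, 0, 0.014, 0, 0, 0]

```text
clock: 14.43
tcp_pos: [0.664, -0.0963, 0.0556]
orientation: [3.134, 0.219, 0.001]
contact_force: [0.0, -0.3, -2.4]
grip_width: 0.0225
```

Emit:
send_rows:
  deltas:
    - [0, 0, 0, 0.007, 0, 0, 0]
    - [0, 0, 0, 0.014, 0, 0, 0]
    - [0, 0, 0, 0.014, 0, 0, 0]
    - [0, 0, 0, 0.014, 0, 0, 0]

```text
clock: 14.77
tcp_pos: [0.6637, -0.0963, 0.0531]
orientation: [-3.134, -0.219, 0.0]
contact_force: [-0.0, 0.4, -2.9]
grip_width: 0.0227
```

Emit:
send_rows:
  deltas:
    - [0, 0, 0, 0.005, 0, 0, 0]
    - [0, 0, 0, 0.01, 0, 0, 0]
    - [0, 0, 0, 0.01, 0, 0, 0]
    - [0, 0, 0, 0.01, 0, 0, 0]

```text
clock: 15.1
tcp_pos: [0.6637, -0.0964, 0.0519]
orientation: [3.134, 0.219, -0.0]
contact_force: [-2.3, -0.8, 2.0]
grip_width: 0.0228
```

Emit:
send_rows:
  deltas:
    - [0, 0, 0, 0.005, 0, 0, 0]
    - [0, 0, 0, 0.005, 0, 0, 0]
    - [0.15, 0, 0, 0.005, 0, 0, 0]
    - [0.25, 0, 0, 0.005, 0, 0, 0]
    - [0.35, 0, 0, 0.005, 0, 0, 0]
    - [0.5, 0, 0, 0.005, 0, 0, 0]
    - [0.6, 0, 0, 0.005, 0, 0, 0]
    - [0.6, 0, 0, 0.005, 0, 0, 0]
    - [0.6, 0, 0, -0.1, 0, 0, 0]
    - [0.6, 0, 0, -0.25, 0, 0, 0]
    - [0.6, 0, 0, -0.45, 0, 0, 0]
    - [0.6, 0, 0, -0.7, 0, 0, 0]
    - [0.6, 0, 0, -0.75, 0, 0, 0]
    - [0.6, 0, 0, -0.75, 0, 0, 0]
    - [0.6, 0, 0, -0.75, 0, 0, 0]

```text
clock: 16.35
tcp_pos: [0.664, -0.0963, 0.1644]
orientation: [3.134, 0.219, 0.002]
contact_force: [-0.2, -0.6, -1.1]
grip_width: 0.051
```

```bash
python3 -c "
from look import *
shot('d65','side',(255,210,100,90),7)
to(.4553,-.1453,.10,.28)"
```

```text
now [ 0.6632 -0.0963  0.1631] 0.1393 force [-0.3  0.7 -0.4] -> fractions x,y,z,az: [-1.418  0.131  0.421] -0.0448
```

View pics/d65.png

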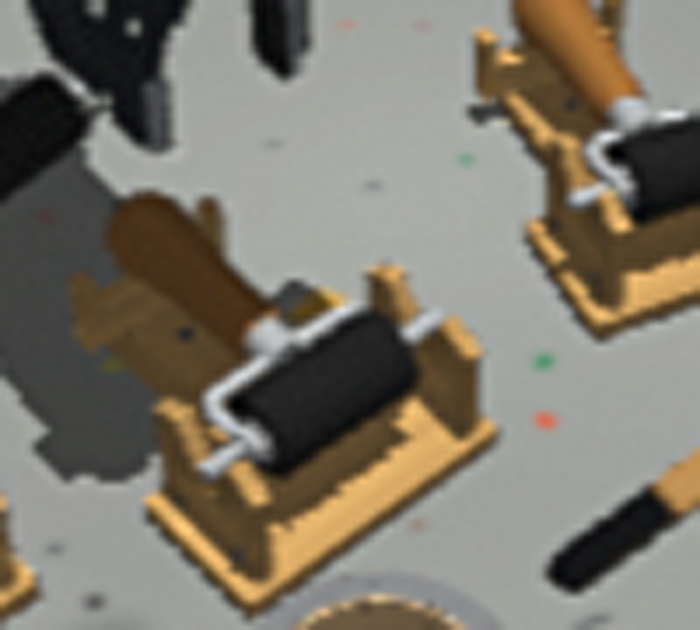

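Roller 65 is seated, with the axle in both notches at (215,462) and (425,325). Next is roller 90.

Emit:
send_rows:
  deltas:
    - [0.6, -0.18, 0.02, 0, 0, 0, 0]
    - [0.6, -0.36, 0.03, 0, 0, 0, 0]
    - [0.6, -0.54, 0.05, 0, 0, 0, 0]
    - [0.6, -0.71, 0.065, 0, 0, 0, 0]

```text
clock: 16.73
tcp_pos: [0.557, -0.1209, 0.1619]
orientation: [-3.133, -0.219, 0.006]
contact_force: [-0.2, 0.0, 0.2]
grip_width: 0.0511
```

Emit:
send_rows:
  deltas:
    - [0.6, -0.18, 0.02, 0, 0, 0, -0.02]
    - [0.6, -0.36, 0.03, 0.1, 0, 0, -0.045]
    - [0.6, -0.54, 0.05, 0.25, 0, 0, -0.045]
    - [0.6, -0.71, 0.065, 0.42, 0, 0, -0.045]
    - [0.6, -0.71, 0.065, 0.42, 0, 0, -0.045]
    - [0.6, -0.71, 0.065, 0.42, 0, 0, -0.045]
    - [0.6, -0.71, 0.065, 0.42, 0, 0, -0.045]

```text
clock: 17.32
tcp_pos: [0.4556, -0.1449, 0.1005]
orientation: [-3.11, -0.439, 0.001]
contact_force: [0.2, 0.6, -0.1]
grip_width: 0.0511
```

```bash
python3 -c "
from look import *
to(.4553,-.1453,.017,.28)"
```

```text
now [ 0.4556 -0.1449  0.1005] 0.2807 force [ 0.2  0.6 -0.1] -> fractions x,y,z,az: [-0.003  0.002  0.557] 0.0002
```

Emit:
send_rows:
  deltas:
    - [0.6, 0, 0, 0.05, 0, 0, 0]
    - [0.6, 0, 0, 0.18, 0, 0, 0]
    - [0.6, 0, 0, 0.33, 0, 0, 0]
    - [0.6, 0, 0, 0.46, 0, 0, 0]
    - [0.6, 0, 0, 0.53, 0, 0, 0]
    - [0.6, 0, 0, 0.557, 0, 0, 0]
    - [0.6, 0, 0, 0.557, 0, 0, 0]
    - [0.6, 0, 0, 0.557, 0, 0, 0]

```text
clock: 17.98
tcp_pos: [0.4564, -0.1451, 0.0181]
orientation: [3.11, 0.44, 0.001]
contact_force: [0.0, -0.2, -0.1]
grip_width: 0.0513
```

Emit:
send_rows:
  deltas:
    - [0, 0, 0, 0, 0, 0, 0]
    - [0, 0, 0, 0, 0, 0, 0]
    - [0, 0, 0, 0, 0, 0, 0]
    - [0, 0, 0, 0, 0, 0, 0]
    - [0, 0, 0, 0, 0, 0, 0]
    - [0, 0, 0, 0, 0, 0, 0]

```text
clock: 18.48
tcp_pos: [0.4564, -0.1454, 0.0187]
orientation: [3.11, 0.439, 0.003]
contact_force: [-1.1, -0.2, 4.4]
grip_width: 0.0224
```

Emit:
send_rows:
  deltas:
    - [0, 0, 0, -0.03, 0, 0, 0]
    - [0, 0, 0, -0.1, 0, 0, 0]
    - [0, 0, 0, -0.22, 0, 0, 0]
    - [0, 0, 0, -0.36, 0, 0, 0]
    - [0, 0, 0, -0.5, 0, 0, 0]
    - [0, 0, 0, -0.64, 0, 0, 0]
    - [0, 0, 0, -0.77, 0, 0, 0]
    - [0, 0, 0, -0.87, 0, 0, 0]
    - [0, 0, 0, -0.9, 0, 0, 0]
    - [0, 0, 0, -0.9, 0, 0, 0]

```text
clock: 19.32
tcp_pos: [0.4562, -0.1454, 0.1542]
orientation: [3.109, 0.439, 0.004]
contact_force: [-0.5, -0.1, -1.6]
grip_width: 0.0227
```

```bash
python3 -c "
from look import *
import math
h=-.034;to(.698-.059*math.cos(h),.300-.059*math.sin(h),.125,h)"
```

```text
now [ 0.4562 -0.1454  0.1542] 0.2804 force [-0.5 -0.1 -1.6] -> fractions x,y,z,az: [ 1.997 -2.529  0.195] 0.1001
```

Emit:
send_rows:
  deltas:
    - [0, 0.03, -0.04, 0, 0, 0, 0]
    - [0, 0.08, -0.1, 0, 0, 0, 0]
    - [0, 0.16, -0.2, 0, 0, 0, 0]
    - [0, 0.26, -0.33, 0, 0, 0, 0]
    - [0, 0.36, -0.46, 0, 0, 0, 0]
    - [0, 0.46, -0.59, 0, 0, 0, 0]
    - [0, 0.56, -0.71, 0, 0, 0, 0]
    - [0, 0.666, -0.843, 0, 0, 0, 0]

```text
clock: 19.98
tcp_pos: [0.5158, 0.0054, 0.1511]
orientation: [-3.11, -0.44, 0.005]
contact_force: [0.5, -0.7, -1.4]
grip_width: 0.0223
```

Emit:
send_rows:
  deltas:
    - [0, 0.11, -0.14, 0, 0, 0, 0]
    - [0, 0.22, -0.28, 0, 0, 0, 0]
    - [0, 0.33, -0.42, 0, 0, 0, 0]
    - [0, 0.44, -0.56, 0, 0, 0, 0]
    - [0, 0.55, -0.7, 0, 0, 0, 0]
    - [0, 0.666, -0.843, 0, 0, 0, 0]

```text
clock: 20.48
tcp_pos: [0.5766, 0.1548, 0.1507]
orientation: [3.11, 0.44, -0.005]
contact_force: [0.0, -0.2, -2.3]
grip_width: 0.0224
```

Emit:
send_rows:
  deltas:
    - [0, 0.1, -0.13, 0, 0, 0, 0.01]
    - [0, 0.2, -0.25, 0, 0, 0, 0.025]
    - [0, 0.3, -0.38, 0, 0, 0, 0.04]
    - [0, 0.4, -0.5, 0, 0, 0, 0.055]
    - [0, 0.5, -0.63, 0.03, 0, 0, 0.07]
    - [0, 0.58, -0.74, 0.06, 0, 0, 0.085]
    - [0, 0.64, -0.82, 0.1, 0, 0, 0.095]
    - [0, 0.65, -0.843, 0.15, 0, 0, 0.1]
    - [0, 0.65, -0.843, 0.18, 0, 0, 0.1]
    - [0, 0.65, -0.843, 0.18, 0, 0, 0.1]
    - [0, 0.65, -0.843, 0.18, 0, 0, 0.1]

```text
clock: 21.4
tcp_pos: [0.6356, 0.2998, 0.1244]
orientation: [3.139, -0.054, -0.003]
contact_force: [-0.1, -0.1, -1.9]
grip_width: 0.0228
```

```bash
python3 -c "
from look import *
import math
shot('p90','side',(355,160,100,85),7)
h=-.034;to(.698-.059*math.cos(h),.300-.059*math.sin(h),.051,h)"
```

```text
now [0.6362 0.2999 0.1252] -0.0346 force [-0.2 -0.3 -1.6] -> fractions x,y,z,az: [ 0.018 -0.015  0.495] -0.0002
```

View pics/p90.png

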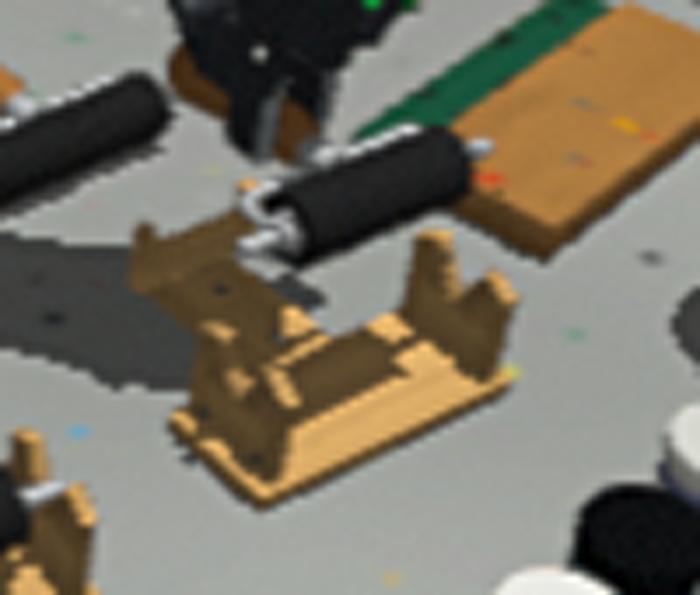

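Axle ends at (241,244) and (492,147), prongs at (213,330), (278,380), (435,236) and (500,280).

Run:
```python
from h import *
CR["p"]=("side",355,160,7)
z=.1252-.001
P=onplane("p",[(241,244),(492,147)],z);print(P.round(4).tolist(),P.mean(0).round(4),np.linalg.norm(P[0]-P[1]),np.arctan2(-(P[1]-P[0])[0],(P[1]-P[0])[1]))
t=np.array([.6362,.2999]);h=-.0346
print("expected",t+.059*np.array([np.cos(h),np.sin(h)]))
print(onplane("p",[(213,330),(278,380),(435,236),(500,280)],.067).mean(0))
```

```text
[[0.6884, 0.2328, 0.1242], [0.6977, 0.3683, 0.1242]] [0.6931 0.3005 0.1242] 0.13578129616258586 -0.06833527570849651
expected [0.69516469 0.29785901]
[0.69895956 0.3006894  0.067     ]
```

Emit:
send_rows:
  deltas:
    - [0, 0.025, -0.01, 0.05, 0, 0, 0]
    - [0, 0.025, -0.01, 0.13, 0, 0, 0]
    - [0, 0.025, -0.01, 0.22, 0, 0, 0]
    - [0, 0.025, -0.01, 0.31, 0, 0, 0]
    - [0, 0.025, -0.01, 0.39, 0, 0, 0]
    - [0, 0.025, -0.01, 0.44, 0, 0, 0]
    - [0, 0.025, -0.01, 0.46, 0, 0, 0]
    - [0, 0.025, -0.01, 0.46, 0, 0, 0]
    - [0, 0.025, -0.01, 0.46, 0, 0, 0]

```text
clock: 22.2
tcp_pos: [0.6402, 0.3033, 0.0567]
orientation: [-3.141, 0.052, -0.0]
contact_force: [0.9, -0.1, -2.5]
grip_width: 0.0227
```

Emit:
send_rows:
  deltas:
    - [0, 0, 0, 0.007, 0, 0, 0]
    - [0, 0, 0, 0.014, 0, 0, 0]
    - [0, 0, 0, 0.014, 0, 0, 0]
    - [0, 0, 0, 0.014, 0, 0, 0]

```text
clock: 22.53
tcp_pos: [0.6401, 0.3031, 0.0548]
orientation: [-3.141, 0.053, -0.001]
contact_force: [-0.4, 0.5, -1.8]
grip_width: 0.0226
```

Emit:
send_rows:
  deltas:
    - [0, 0, 0, 0.007, 0, 0, 0]
    - [0, 0, 0, 0.014, 0, 0, 0]
    - [0, 0, 0, 0.014, 0, 0, 0]
    - [0, 0, 0, 0.014, 0, 0, 0]

```text
clock: 22.87
tcp_pos: [0.6399, 0.303, 0.0523]
orientation: [3.141, -0.053, -0.0]
contact_force: [0.2, 0.4, -1.4]
grip_width: 0.0229
```

Emit:
send_rows:
  deltas:
    - [0, 0, 0, 0.005, 0, 0, 0]
    - [0, 0, 0, 0.01, 0, 0, 0]
    - [0, 0, 0, 0.01, 0, 0, 0]
    - [0, 0, 0, 0.01, 0, 0, 0]

```text
clock: 23.2
tcp_pos: [0.6401, 0.3032, 0.0511]
orientation: [-3.141, 0.053, -0.0]
contact_force: [-0.1, -0.6, 0.4]
grip_width: 0.0224
```

Emit:
send_rows:
  deltas:
    - [0, 0, 0, 0.005, 0, 0, 0]
    - [0, 0, 0, 0.006, 0, 0, 0]
    - [0.15, 0, 0, 0.006, 0, 0, 0]
    - [0.25, 0, 0, 0.006, 0, 0, 0]
    - [0.35, 0, 0, 0.006, 0, 0, 0]
    - [0.5, 0, 0, 0.006, 0, 0, 0]
    - [0.6, 0, 0, 0.006, 0, 0, 0]
    - [0.6, 0, 0, 0.006, 0, 0, 0]
    - [0.6, 0, 0, -0.1, 0, 0, 0]
    - [0.6, 0, 0, -0.25, 0, 0, 0]
    - [0.6, 0, 0, -0.45, 0, 0, 0]
    - [0.6, 0, 0, -0.7, 0, 0, 0]
    - [0.6, 0, 0, -0.75, 0, 0, 0]
    - [0.6, 0, 0, -0.75, 0, 0, 0]
    - [0.6, 0, 0, -0.75, 0, 0, 0]

```text
clock: 24.45
tcp_pos: [0.6404, 0.3032, 0.1649]
orientation: [-3.14, 0.053, -0.003]
contact_force: [0.6, 0.1, 0.6]
grip_width: 0.0512
```

```bash
python3 -c "
from look import *
shot('d90','side',(355,160,100,85),7)
to(.428,.308,.10,.035)"
```

```text
now [0.6396 0.3028 0.1633] -0.0335 force [ 0.1 -0.   0.2] -> fractions x,y,z,az: [-1.411  0.013  0.422] -0.0218
```

Emit:
send_rows:
  deltas:
    - [0.6, -0.18, 0, 0, 0, 0, 0]
    - [0.6, -0.36, 0, 0, 0, 0, 0]
    - [0.6, -0.54, 0, 0, 0, 0, 0]
    - [0.6, -0.705, 0.006, 0, 0, 0, 0]

```text
clock: 24.83
tcp_pos: [0.5317, 0.3052, 0.1615]
orientation: [3.14, -0.052, -0.005]
contact_force: [-0.4, -0.2, -0.0]
grip_width: 0.0511
```

Emit:
send_rows:
  deltas:
    - [0.6, -0.18, 0, 0, 0, 0, -0.01]
    - [0.6, -0.36, 0, 0.1, 0, 0, -0.022]
    - [0.6, -0.54, 0, 0.25, 0, 0, -0.022]
    - [0.6, -0.705, 0.006, 0.42, 0, 0, -0.022]
    - [0.6, -0.705, 0.006, 0.42, 0, 0, -0.022]
    - [0.6, -0.705, 0.006, 0.42, 0, 0, -0.022]
    - [0.6, -0.705, 0.006, 0.42, 0, 0, -0.022]

```text
clock: 25.42
tcp_pos: [0.4289, 0.3082, 0.1]
orientation: [3.14, 0.056, -0.001]
contact_force: [0.1, -0.8, -0.4]
grip_width: 0.0513
```

```bash
python3 -c "
from look import *
to(.428,.308,.017,.035)"
```

```text
now [0.4289 0.3082 0.1   ] 0.0356 force [ 0.1 -0.8 -0.4] -> fractions x,y,z,az: [-0.006  0.001  0.553] 0.0002
```

View pics/d90.png

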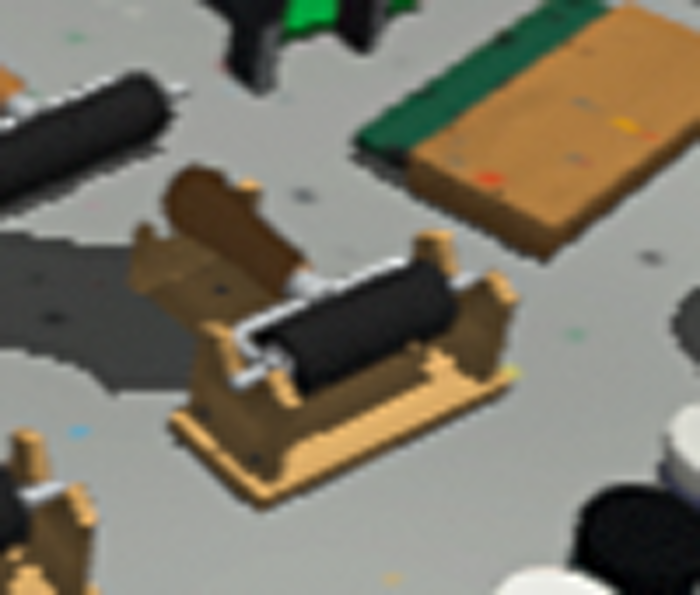

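Roller 90 is seated, with axle ends in the notches at (245,375) and (470,283) and the handle between the horns. Now I'll grip roller 115.

Emit:
send_rows:
  deltas:
    - [0.6, -0.006, 0, 0.05, 0, 0, 0]
    - [0.6, -0.006, 0, 0.18, 0, 0, 0]
    - [0.6, -0.006, 0, 0.33, 0, 0, 0]
    - [0.6, -0.006, 0, 0.46, 0, 0, 0]
    - [0.6, -0.006, 0, 0.53, 0, 0, 0]
    - [0.6, -0.006, 0, 0.555, 0, 0, 0]
    - [0.6, -0.006, 0, 0.555, 0, 0, 0]
    - [0.6, -0.006, 0, 0.555, 0, 0, 0]

```text
clock: 26.08
tcp_pos: [0.4284, 0.3087, 0.0177]
orientation: [-3.14, -0.055, -0.001]
contact_force: [0.7, 0.3, 0.3]
grip_width: 0.0516
```

Emit:
send_rows:
  deltas:
    - [0, 0, 0, 0, 0, 0, 0]
    - [0, 0, 0, 0, 0, 0, 0]
    - [0, 0, 0, 0, 0, 0, 0]
    - [0, 0, 0, 0, 0, 0, 0]
    - [0, 0, 0, 0, 0, 0, 0]
    - [0, 0, 0, 0, 0, 0, 0]

```text
clock: 26.58
tcp_pos: [0.4283, 0.3087, 0.0183]
orientation: [-3.14, -0.055, -0.003]
contact_force: [-1.3, -1.8, 5.3]
grip_width: 0.0227
```

Emit:
send_rows:
  deltas:
    - [0, 0, 0, -0.03, 0, 0, 0]
    - [0, 0, 0, -0.1, 0, 0, 0]
    - [0, 0, 0, -0.22, 0, 0, 0]
    - [0, 0, 0, -0.36, 0, 0, 0]
    - [0, 0, 0, -0.5, 0, 0, 0]
    - [0, 0, 0, -0.64, 0, 0, 0]
    - [0, 0, 0, -0.77, 0, 0, 0]
    - [0, 0, 0, -0.87, 0, 0, 0]
    - [0, 0, 0, -0.95, 0, 0, 0]
    - [0, 0, 0, -0.95, 0, 0, 0]

```text
clock: 27.42
tcp_pos: [0.4286, 0.3092, 0.1626]
orientation: [-3.139, -0.056, -0.006]
contact_force: [1.2, 0.0, -3.0]
grip_width: 0.0224
```

```bash
python3 -c "
from look import *
import math
h=.15;to(.691-.059*math.cos(h),-.290-.059*math.sin(h),.125,h)"
```

```text
now [0.4286 0.3092 0.1626] 0.0356 force [ 1.2  0.  -3. ] -> fractions x,y,z,az: [1.215 4.099 0.251] -0.0364
```

Emit:
send_rows:
  deltas:
    - [0, 0.01, 0.04, 0, 0, 0, 0]
    - [0, 0.03, 0.11, 0, 0, 0, 0]
    - [0, 0.06, 0.22, 0, 0, 0, 0]
    - [0, 0.11, 0.37, 0, 0, 0, 0]
    - [0, 0.15, 0.52, 0, 0, 0, 0]
    - [0, 0.2, 0.67, 0, 0, 0, 0]
    - [0, 0.243, 0.82, 0, 0, 0, 0]

```text
clock: 28.0
tcp_pos: [0.4681, 0.1838, 0.1582]
orientation: [3.14, 0.055, -0.004]
contact_force: [0.3, 0.6, -1.7]
grip_width: 0.0226
```

Emit:
send_rows:
  deltas:
    - [0, 0.05, 0.16, 0, 0, 0, 0]
    - [0, 0.1, 0.33, 0, 0, 0, 0]
    - [0, 0.15, 0.5, 0, 0, 0, 0]
    - [0, 0.2, 0.66, 0, 0, 0, 0]
    - [0, 0.243, 0.82, 0, 0, 0, 0]

```text
clock: 28.42
tcp_pos: [0.5085, 0.0621, 0.1583]
orientation: [3.14, 0.054, -0.004]
contact_force: [0.0, 0.4, -3.3]
grip_width: 0.0223
```

Emit:
send_rows:
  deltas:
    - [0, 0.05, 0.16, 0, 0, 0, 0]
    - [0, 0.1, 0.33, 0, 0, 0, 0]
    - [0, 0.15, 0.5, 0, 0, 0, 0]
    - [0, 0.2, 0.66, 0, 0, 0, 0]
    - [0, 0.243, 0.82, 0, 0, 0, 0]

```text
clock: 28.83
tcp_pos: [0.549, -0.0593, 0.1581]
orientation: [3.141, 0.054, -0.005]
contact_force: [-0.0, 0.1, -2.4]
grip_width: 0.0224
```

Emit:
send_rows:
  deltas:
    - [0, 0.05, 0.16, 0, 0, 0, 0]
    - [0, 0.1, 0.33, 0, 0, 0, 0]
    - [0, 0.15, 0.5, 0, 0, 0, 0]
    - [0, 0.2, 0.66, 0, 0, 0, 0]
    - [0, 0.243, 0.82, 0, 0, 0, 0]

```text
clock: 29.25
tcp_pos: [0.5895, -0.1807, 0.1578]
orientation: [-3.141, -0.054, 0.005]
contact_force: [1.0, 0.9, -2.0]
grip_width: 0.0229
```

Emit:
send_rows:
  deltas:
    - [0, 0.05, 0.16, 0, 0, 0, -0.005]
    - [0, 0.1, 0.32, 0, 0, 0, -0.01]
    - [0, 0.15, 0.48, 0, 0, 0, -0.016]
    - [0, 0.2, 0.62, 0.03, 0, 0, -0.022]
    - [0, 0.22, 0.72, 0.07, 0, 0, -0.028]
    - [0, 0.23, 0.78, 0.12, 0, 0, -0.034]
    - [0, 0.23, 0.8, 0.18, 0, 0, -0.036]
    - [0, 0.23, 0.8, 0.22, 0, 0, -0.036]
    - [0, 0.23, 0.8, 0.22, 0, 0, -0.036]
    - [0, 0.23, 0.8, 0.22, 0, 0, -0.036]

```text
clock: 30.08
tcp_pos: [0.6289, -0.2955, 0.1256]
orientation: [-3.131, -0.235, 0.003]
contact_force: [0.5, 0.1, -1.8]
grip_width: 0.0225
```

```bash
python3 -c "
from look import *
import math
shot('p115','side',(180,235,100,105),5.7)
h=.15;to(.691-.059*math.cos(h),-.290-.059*math.sin(h),.051,h)"
```

```text
now [ 0.6296 -0.2956  0.1264] 0.1499 force [-0.2  0.7 -1.6] -> fractions x,y,z,az: [0.017 0.024 0.503] -0.0
```

View pics/p115.png

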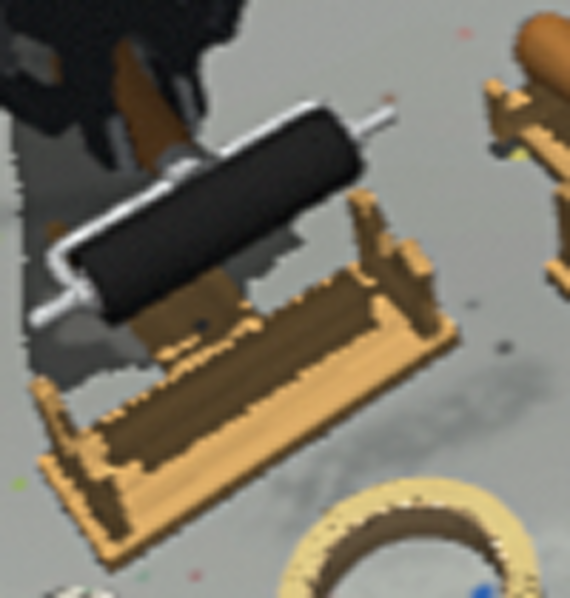

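Axle ends at (36,321) and (392,111), prongs at (43,384), (101,464), (362,196) and (420,246).

Run:
```python
from h import *
CR["p"]=("side",180,235,5.7)
z=.1264-.0005
P=onplane("p",[(36,321),(392,111)],z);print(P.round(4).tolist(),P.mean(0).round(4),np.linalg.norm(P[0]-P[1]),np.arctan2(-(P[1]-P[0])[0],(P[1]-P[0])[1]))
t=np.array([.6296,-.2956]);h=.1499
print("expected",t+.0585*np.array([np.cos(h),np.sin(h)]))
print(onplane("p",[(43,384),(101,464),(362,196),(420,246)],.067).mean(0))
```

```text
[[0.699, -0.3642, 0.1259], [0.6762, -0.2046, 0.1259]] [ 0.6876 -0.2844  0.1259] 0.16119592615639008 0.14181319601821707
expected [ 0.68744398 -0.28686365]
[ 0.69346132 -0.29046906  0.067     ]
```

Emit:
send_rows:
  deltas:
    - [0, 0.025, 0.032, 0, 0, 0, 0]
    - [0, 0.025, 0.032, 0.06, 0, 0, 0]
    - [0, 0.025, 0.032, 0.14, 0, 0, 0]
    - [0, 0.025, 0.032, 0.23, 0, 0, 0]
    - [0, 0.025, 0.032, 0.32, 0, 0, 0]
    - [0, 0.025, 0.032, 0.4, 0, 0, 0]
    - [0, 0.025, 0.032, 0.45, 0, 0, 0]
    - [0, 0.025, 0.032, 0.465, 0, 0, 0]
    - [0, 0.025, 0.032, 0.465, 0, 0, 0]
    - [0, 0.025, 0.032, 0.465, 0, 0, 0]

```text
clock: 30.97
tcp_pos: [0.6344, -0.3012, 0.0571]
orientation: [3.133, 0.233, 0.001]
contact_force: [0.1, -0.3, -3.6]
grip_width: 0.0227
```

Emit:
send_rows:
  deltas:
    - [0, 0, 0, 0.007, 0, 0, 0]
    - [0, 0, 0, 0.014, 0, 0, 0]
    - [0, 0, 0, 0.014, 0, 0, 0]
    - [0, 0, 0, 0.014, 0, 0, 0]

```text
clock: 31.3
tcp_pos: [0.6342, -0.3013, 0.0552]
orientation: [3.133, 0.233, 0.001]
contact_force: [-0.0, 0.1, -1.7]
grip_width: 0.0227
```

Emit:
send_rows:
  deltas:
    - [0, 0, 0, 0.007, 0, 0, 0]
    - [0, 0, 0, 0.014, 0, 0, 0]
    - [0, 0, 0, 0.014, 0, 0, 0]
    - [0, 0, 0, 0.014, 0, 0, 0]

```text
clock: 31.63
tcp_pos: [0.6338, -0.3014, 0.0529]
orientation: [3.133, 0.233, -0.0]
contact_force: [-2.0, -0.8, -0.7]
grip_width: 0.0225
```

Emit:
send_rows:
  deltas:
    - [0, 0, 0, 0.006, 0, 0, 0]
    - [0, 0, 0, 0.012, 0, 0, 0]
    - [0, 0, 0, 0.012, 0, 0, 0]
    - [0, 0, 0, 0.012, 0, 0, 0]

```text
clock: 31.97
tcp_pos: [0.6338, -0.3014, 0.0515]
orientation: [3.133, 0.233, -0.001]
contact_force: [-3.9, -0.2, 5.5]
grip_width: 0.0229
```

Emit:
send_rows:
  deltas:
    - [0, -0.006, 0, 0, 0, 0, 0]
    - [0, -0.012, 0, 0.002, 0, 0, 0]
    - [0, -0.012, 0, 0.005, 0, 0, 0]
    - [0, -0.012, 0, 0.005, 0, 0, 0]
    - [0, -0.012, 0, 0.005, 0, 0, 0]

```text
clock: 32.38
tcp_pos: [0.6325, -0.3015, 0.0505]
orientation: [3.133, 0.233, 0.001]
contact_force: [-2.0, -0.0, 4.1]
grip_width: 0.0225
```

Close to the seat height of 50.3 mm. Releasing and retreating upward, then back out of both cameras' view.

Emit:
send_rows:
  deltas:
    - [0.15, 0, 0, 0, 0, 0, 0]
    - [0.25, 0, 0, 0, 0, 0, 0]
    - [0.35, 0, 0, 0, 0, 0, 0]
    - [0.5, 0, 0, 0, 0, 0, 0]
    - [0.6, 0, 0, 0, 0, 0, 0]
    - [0.6, 0, 0, 0, 0, 0, 0]
    - [0.6, 0, 0, -0.1, 0, 0, 0]
    - [0.6, 0, 0, -0.25, 0, 0, 0]
    - [0.6, 0, 0, -0.45, 0, 0, 0]
    - [0.6, 0, 0, -0.7, 0, 0, 0]
    - [0.6, 0, 0, -0.95, 0, 0, 0]
    - [0.6, 0, 0, -0.95, 0, 0, 0]

```text
clock: 33.38
tcp_pos: [0.6368, -0.3028, 0.2032]
orientation: [3.127, 0.233, 0.021]
contact_force: [1.5, 0.5, 0.9]
grip_width: 0.0513
```

Emit:
send_rows:
  deltas:
    - [0.6, -0.2, 0.2, 0, 0, 0, 0]
    - [0.6, -0.4, 0.4, 0, 0, 0, 0]
    - [0.6, -0.6, 0.6, 0, 0, 0, 0]
    - [0.6, -0.8, 0.8, 0, 0, 0, 0]
    - [0.6, -0.8, 0.8, 0, 0, 0, 0]
    - [0.6, -0.8, 0.8, 0, 0, 0, 0]
    - [0.6, -0.8, 0.8, 0, 0, 0, 0]
    - [0.6, -0.8, 0.8, 0, 0, 0, 0]

```text
clock: 34.05
tcp_pos: [0.5329, -0.436, 0.1932]
orientation: [-3.132, -0.237, -0.002]
contact_force: [-0.1, 0.6, -0.4]
grip_width: 0.0512
```

Run:
```python
from look import *
print(head())
a=r.grab_frame("side")["pixels"][:,:,::-1];b=r.grab_frame("top")["pixels"][:,:,::-1]
A=cv2.resize(a[160:340,185:435],None,fx=3.2,fy=3.2,interpolation=cv2.INTER_CUBIC)
B=cv2.resize(b[140:265,220:470],None,fx=3.2,fy=3.2,interpolation=cv2.INTER_CUBIC)
cv2.imwrite("pics/fin.png",np.vstack([A,B])[:600] if 0 else A);cv2.imwrite("pics/fint.png",B)
```

```text
(array([ 0.5329, -0.436 ,  0.1932]), np.float64(0.1512), np.float64(0.09), array([-0.1,  0.6, -0.4]), 0.05121184203757291, 34.05)
```

View pics/fin.png

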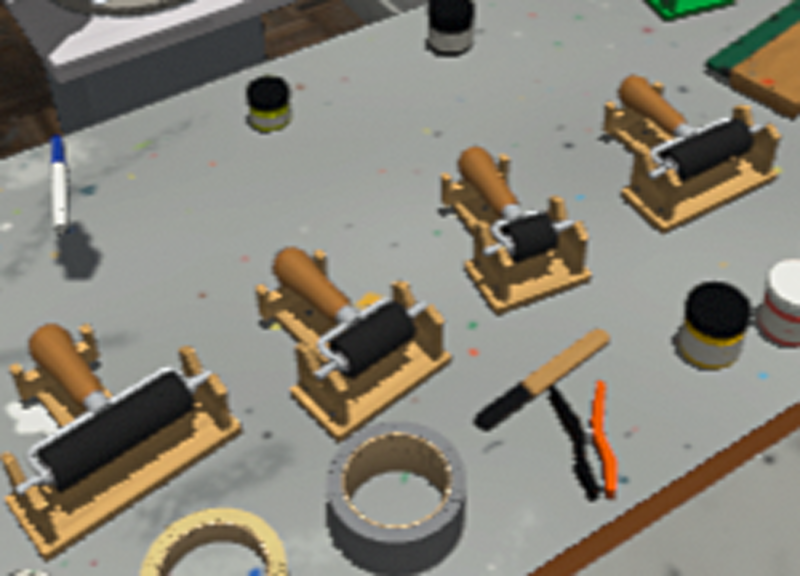

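All four rollers sit in their notches with handles on the supports: 115 at (120,430), 65 at (370,340), 40 at (525,235), 90 at (705,150). Both jars stand where they were. Handing in.

```bash
python3 -c "
from bench import r
from h import *
CR['p']=('side',185,160,3.2)
P=onplane('p',[(22,487),(202,377)],.05);print(P.mean(0),np.linalg.norm(P[0]-P[1]))
print(r.hand_in())"
```

```text
[ 0.68936062 -0.29309883  0.05      ] 0.15200780755272625
the job is handed in; nothing more can be done
None
```

I set all four rollers on the rests of their own widths, in the order 40, 65, 90, 115. I released each one only after touching the notches with a few newtons, and handed in at about 34 s of the 106 s allowed.

- **Last pictures:** The final side picture shows every axle in both notches and every handle between its horns. Both jars are standing where they were, and the green look-alike was not approached. I handed in without viewing the final top picture, because the 16-view limit was used up.
- **Position check on roller 115:** Its axle centre came out at (0.689, −0.293) against the rest's (0.691, −0.290). The measured axle length was 152 mm against the true 163 mm, because I read the end pixels roughly in that picture.
- **Earlier disagreements:** Some of the notch-tip heights from two views came out 7–20 mm low, because I misread the top view. I placed from the side view instead, and the hover pictures and contact heights agreed with it.
- **Slight rub on the notch fronts:** Rollers 40, 65 and 115 touched the front slope of the notch slightly (about 2–4 N). I moved the 115 back about 1.5 mm before releasing it.

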